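Load a side core into its blind pocket

TASK

Pick up the steel side core by its upright tab, lay its round nose in the funnel of the aluminium pocket block on the bench and slide it into the roofed slot until it bears firmly against the stop hidden inside; the soft bump of the sprung ball just behind the mouth is not the stop. Push gently (10 N at the stop is enough, never go beyond 20 N), then let go and leave the core lying seated against the stop. Leave the other things on the bench where they are.

Things in the scene. Friction and masses are not known exactly. Their poses are not given: they have to be found in the camera images.
- side_core: Plain steel bar, 115 x 20 x 14 mm high, 0.11 to 0.22 kg, flat on the bench. +x along the bar, +z up; origin on the underside, 55 mm behind the tip of its half-round nose (radius 7). At the tail an upright grip tab 14 mm wide, from x = -60 to -30, top 52 mm above the underside, to be pinched across; in front of it (x = -30 to -25) a flange 30 mm wide of the same height.
- core_nose (a point): Foremost point of the side core's round nose: at x = +55, y = 0, 7 mm above the underside, in the core's frame.
- core_tab (a point): Middle of the core's grip tab where it is best gripped: at x = -44, y = 0, 40 mm above the underside, in the core's frame.
- pocket: Aluminium pocket block fixed to the bench, 130 x 70 x 40 mm high. Origin: centre line of the slot, underside; block from x = -70 to +60; the core slides in along +x. Base plate 8 mm thick; the slot's floor is its top. From x = -70 to the mouth at x = -35 an open funnel between cheeks 10 mm high: 32 mm wide in front, 22 mm at the mouth. Behind the mouth the roofed slot, 22 wide x 16 mm high.
- pocket_mouth (a point): Middle of the slot's floor at the mouth: x = -35, y = 0, z = 8 mm in the pocket's frame, same axes. 10 mm behind it a sprung ball in the roof dips 3.5 mm below the roof: a bump of about 2 to 6 N, then 1 to 3 N of drag. The hidden stop's face stands 32 to 66 mm behind the mouth, different each time, known only by feel; it is backed by stiff rubber (8 N/mm, 6 mm travel). Pressing down adds drag.
- mould_block: Bystander: white aluminium mould half, 45 x 100 x 30 mm, loose, to the right of the pocket. Origin: centre of its underside.
- mould_small: Bystander: small white mould block with a bored hole, 36 x 50 x 34 mm, loose, to the left of the pocket. Origin: centre of its underside.
- knob_violet: Bystander: round violet moulded knob, 44 mm wide, 24 mm high, loose, in front on the right. Origin: centre of its underside.
Mind the look-alikes: they are no part of the job. Leave any brown or yellow look-alike of the pocket alone.

How it is judged:
By the outcome, as a careful person would: the job done as asked, in the order asked, and still so for the second after the job is handed in, with the robot touching nothing.
It also fails if it takes over 67 s, if anything falls off the work surface, if the arm or the gripper's body presses on something with over 40 N, if the wrist force passes 120 N, or if a joint passes its speed limit or range.

ROBOT

A 7-joint arm with a two-finger parallel gripper is mounted at the origin on a cart in front of the work surface, level with it; the furniture and walls round the work are solid. World frame = base frame: x ahead of the robot, y to its left, z up, the work surface at z = 0. Lengths are in mm, angles in rad, forces in N, time in s.
With the tool pointing down it reaches from about 350 to 900 mm from the base axis. Payload 8.1 kg.
Tool frame: the origin (TCP) lies on the centre line of the jaws, within the pads' length; the fingertips stand 11 mm ahead of it and the grasp point (between the pads) lies 8 mm behind it (arm.tip_extent is the distance from the TCP to the fingertips, in mm); z points along the fingers, y is the direction in which the jaws open and shut (so a half turn about z gives the same grasp; the last joint's range is limited). The gripper opens to 92 mm and grips with 3 to 60 N. Pads are 19 mm wide; open, the fingers measure 130 mm over their backs; the gripper's body (75 mm by 190 mm) begins 47 mm behind the grasp point.
Start: joints at [1.12, 0.434, 0.025, 1.573, -0.012, 1.134, -0.075], TCP at [212.996, -587.6, 237.742] pointing down, gripper open.
Joint ranges: [-2.62, 2.62], [-0.44, 2.09], [-1.27, 1.32], [0.08, 2.57], [-1.32, 4.46], [0.12, 2], [-2.74, 2.74]. Speed limits (rad/s): [2.22, 2.22, 3.01, 3.01, 3.14, 3.14, 3.14].

INTERFACE

Orientations are given as a rotation vector (axis times angle).
In Python, from rig import arm gives the robot as it stands. The module is installed in compiled form; this text tells all that it offers.
- The arm moves only by the shell command python3 -m pendant 'ROWS'. ROWS is a JSON object of lists of equal length, an entry for each row: "grip": the finger opening in mm, from 0 to 91.8; "slide": the shift along the tool's x, y, z in mm, a list of three; "twist": the turn, a rotation vector about the tool's x, y, z in rad, a list of three. A call has 1 to 8 rows; each row shifts and turns the pose as measured when the row begins, along the tool's axes as they then stand; what a row does not reach is not made up. A row lasts 1/10 s, in which the tool goes at most 50 mm and 8.59 degrees, less where a joint would pass 70% of its speed; a pose out of reach is approached as far as the arm can. A call is refused whole if a number of a shift passes 50 or a number of a turn 0.15, either way. A call with a gripper value outside its range is refused whole. The fingers move at their own pace and stop on an object; the grip force is fixed at half the most. Time passes only in rows, so rows that do not move let the fingers close. It gives the time, the measured TCP pose, the force and the opening at its end, in the units of the state.
- arm.observe(): the state, without advancing time (a new reading comes with each control period).
- arm.camera(name): name is "scene" or "top"; returns (picture, depth): 400x640x3 uint8, red, green, blue; 400x640 float32, mm along the optical axis (not along the pixel's ray), 0 where there is no reading.
- arm.camera_params(name): a dict with "camera_matrix" (3x3 intrinsics, pixels), "rvec" (rotation vector, rad) and "tvec" (3), from world to camera coordinates, as OpenCV has them. Camera axes: x right, y down, z forward; pixel columns grow to the right and rows downward; lengths in mm; the calibration is good to about 2 mm. A picture is of the moment at which its call begins. camera_params takes no time and is no camera call.
- arm.finish_job(): hands the job in, once; it reports no verdict.
Trained networks look in the newest picture that a camera, given by its name, has taken for a name from the list of things; names that differ only in an ending like _2 or _b are one class to them, and where a whole thing is asked for, a point or a joint stands for the part that bears it (a point fixed in the world has none). Each returns a list of dicts, best first, with "p" (0 to 1); they miss things now and then, are a little off and sometimes report something else, mostly with a low value. They report only what shows in the picture. A call takes as long as a camera call. They do not tell look-alikes from the thing itself.
- arm.boxes_of(thing, camera): "extent" ([centre column, centre row, width, height] as shares, 0 to 1, of the picture: columns of its width, rows of its height, round what is visible of it).
- arm.mark_of(thing, camera): "position" ([column, row] as shares, 0 to 1, of the picture: columns of its width, rows of its height: a listed point, or the origin of a listed thing).
The state is a dict: "time_s": time; "joint_positions": joint angles; "joint_vel": joint speeds; "joint_torque": joint torques, N m; "tcp_pos": TCP position; "ee_rot": TCP orientation; "ft_force": force on the tool from outside, world axes, zero at the start; "wrist_torque": the same for the moment, N m; "gripper_width": finger opening in mm.
Only numpy, scipy, OpenCV 4.12 (cv2) and the standard library are available. Lean on these libraries where they do the work, as an engineer would, in place of code of your own. Each camera call takes 0.05 s, during which the arm holds its last target. There are 200 camera calls.

## Working session

There is one attempt and no reset: what is moved stays moved. The work goes in short steps, Python scripts to look and compute and a shell command to move; the robot and the scene stay as the last step left them, time stands still between calls to the robot, and variables do not carry over. Pictures are saved under pics/ and viewed, about 8 in all and at most 12, crops included, and the job is handed in when it is done.

```bash
mkdir -p pics
cat > h.py <<'E'
import numpy as np,cv2
from rig import arm
from scipy.spatial.transform import Rotation as R
def cam(n):
    p=arm.camera_params(n);return np.array(p["camera_matrix"]),cv2.Rodrigues(np.array(p["rvec"],float))[0],np.array(p["tvec"],float).ravel()
def world(n,D):
    K,Rm,t=cam(n);v,u=np.mgrid[0:D.shape[0],0:D.shape[1]]
    P=np.stack([(u-K[0,2])/K[0,0]*D,(v-K[1,2])/K[1,1]*D,D],-1)
    return (P-t)@Rm
def ray(n,u,v,z):
    K,Rm,t=cam(n);d=Rm.T@np.linalg.solve(K,[u,v,1.]);c=-Rm.T@t
    return c+d*(z-c[2])/d[2]
E
python3 - <<'E'
from h import *
for n in("top","scene"):
    im,D=arm.camera(n);cv2.imwrite(f"pics/{n}0.png",im[...,::-1]);np.save(n+"D",D);np.save(n+"I",im)
    for t,z in(("core_nose",7),("core_tab",40),("side_core",0),("pocket_mouth",8),("pocket",0)):
        for r in arm.mark_of(t,n)[:4]:
            u,v=r["position"][0]*640,r["position"][1]*400
            print(n,t,round(r["p"],2),[round(u),round(v)],ray(n,u,v,z).round(0))
print(arm.observe())
E
```

```text
top core_nose 0.69 [230, 202] [552. 121.   7.]
top core_tab 0.78 [218, 240] [446. 145.  40.]
top core_tab 0.73 [254, 152] [687.  52.  40.]
top side_core 0.91 [226, 220] [501. 131.   0.]
top pocket_mouth 0.88 [321, 175] [ 630. -131.    8.]
top pocket_mouth 0.83 [290, 255] [408. -49.   8.]
top pocket_mouth 0.63 [463, 260] [ 399. -527.    8.]
top pocket 0.93 [453, 246] [ 435. -501.    0.]
top pocket 0.85 [288, 240] [448. -42.   0.]
top pocket 0.72 [322, 160] [ 673. -133.    0.]
scene core_nose 0.56 [271, 271] [555. 118.   7.]
scene core_nose 0.45 [288, 193] [ 682. -131.    7.]
scene core_tab 0.9 [298, 288] [454. 135.  40.]
scene core_tab 0.49 [343, 161] [ 596. -322.   40.]
scene side_core 0.65 [288, 290] [489. 135.   0.]
scene pocket_mouth 0.85 [299, 198] [ 641. -134.    8.]
scene pocket_mouth 0.79 [419, 155] [ 409. -518.    8.]
scene pocket_mouth 0.78 [350, 250] [414. -53.   8.]
scene pocket 0.73 [337, 250] [446. -39.   0.]
scene pocket 0.65 [286, 194] [ 690. -131.    0.]
scene pocket 0.61 [409, 158] [ 435. -496.    0.]
{'time_s': 0.6, 'joint_positions': array([ 1.12041799,  0.43448631,  0.02499697,  1.57322537, -0.01155193,
        1.13398514, -0.07506721]), 'joint_vel': array([ 1.02771346e-03, -6.12428105e-05, -1.02720020e-03,  2.40543899e-04,
        1.71834027e-03,  9.26812417e-04, -1.37266117e-03]), 'joint_torque': array([-9.63844213e-04, -6.67337036e+01,  9.83555764e-01, -3.14690387e+01,
       -6.05151057e-02,  3.29438620e-02, -7.53066985e-06]), 'tcp_pos': array([ 212.96949569, -587.60233387,  237.74050071]), 'ee_rot': array([ 3.09417109e+00,  5.43485563e-01, -6.63681463e-05]), 'ft_force': array([ 0.25451246, -0.29540042,  0.520594  ]), 'wrist_torque': array([-0.04697092,  0.01030239, -0.03610131]), 'gripper_width': 91.52676103162861}
```

View pics/top0.png

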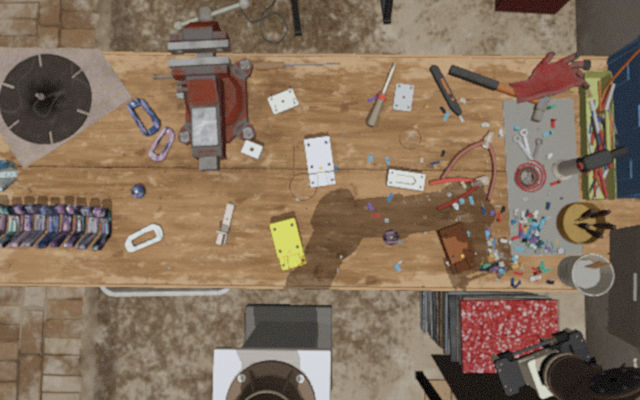

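View pics/scene0.png

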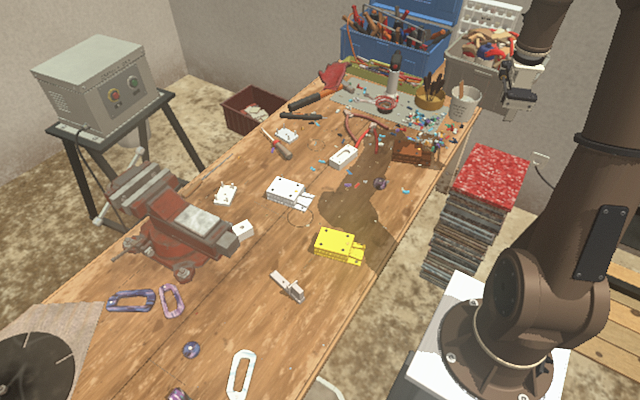

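Candidates in the top view: pockets are white/aluminium at (320,162), yellow at (288,243) and brown at (458,248), so I choose the aluminium one. The only core is at (225,224): the white bar with the tab. Next I get exact poses from depth and check a crop.

Run:
```python
from h import *
out=[]
for n in("top","scene"):
    D=np.load(n+"D.npy");im=np.load(n+"I.npy");W=world(n,D);ok=D>0
    x,y,z=W[...,0],W[...,1],W[...,2]
    def sel(c,r,a,b): return ok&(np.hypot(x-c[0],y-c[1])<r)&(z>a)&(z<b)
    def rep(nm,m):
        P=W[m]
        if len(P)<5: print(n,nm,len(P));return
        rc=cv2.minAreaRect(P[:,:2].astype(np.float32));print(n,nm,len(P),"rect",np.round(rc[0],1),np.round(rc[1],1),round(rc[2],1),"med z",np.median(P[:,2]).round(1))
    print(n,"bench z near",[np.median(z[ok&(np.hypot(x-c[0],y-c[1])<110)]).round(1) for c in((500,131),(672,-133))])
    rep("pocket top",sel((672,-133),95,32,48));rep("pocket all",sel((672,-133),95,5,48))
    rep("pocket low",sel((672,-133),95,5,22))
    rep("core top",sel((500,131),75,40,60));rep("core all",sel((500,131),75,7,60));rep("core bar",sel((500,131),75,9,20))
    for nm,c in(("pocket",(672,-133)),("core",(500,131))):
        K,Rm,t=cam(n);q=K@(Rm@np.array([*c,15.])+t);u,v=(q[:2]/q[2]).astype(int)
        out.append(cv2.resize(im[v-25:v+25,u-33:u+33],(396,300),interpolation=cv2.INTER_CUBIC))
cv2.imwrite("pics/crop.png",np.vstack([np.hstack(out[:2]),np.hstack(out[2:])])[...,::-1])
```

```text
top bench z near [np.float64(-0.8), np.float64(0.1)]
top pocket top 870 rect [ 681.6 -123.6] [95.  69.8] 8.8 med z 38.9
top pocket all 1202 rect [ 671.1 -138.7] [180.  155.6] 24.5 med z 37.6
top pocket low 314 rect [ 671.1 -138.7] [180.  155.6] 24.5 med z 8.8
top core top 91 rect [453.1 135.8] [34.8 29.5] 0.7 med z 50.1
top core all 347 rect [491.4 131.3] [ 39.6 113.2] 68.9 med z 14.3
top core bar 212 rect [491.3 130. ] [ 23.  111.9] 81.1 med z 12.8
scene bench z near [np.float64(0.5), np.float64(1.5)]
scene pocket top 573 rect [ 684.9 -122. ] [96.4 72.6] 10.2 med z 40.0
scene pocket all 994 rect [ 662.2 -112.6] [144.1 109.8] 16.2 med z 37.7
scene pocket low 346 rect [ 649.5 -107.3] [140.9  87.2] 48.7 med z 10.6
scene core top 116 rect [456.3 140.5] [27.8 34.6] 78.7 med z 51.1
scene core all 414 rect [495.3 132.4] [ 27.8 114.6] 77.9 med z 16.1
scene core bar 223 rect [495.8 133.6] [ 23.7 114.1] 77.8 med z 14.3
```

View pics/crop.png

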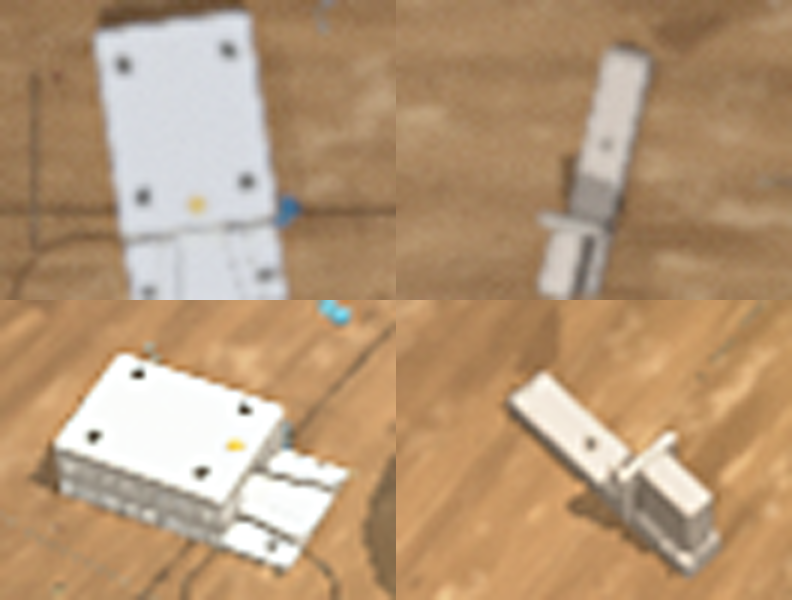

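The top-left crop shows the aluminium pocket with its roof, gold ball spot and funnel facing the robot. The top-right shows the core with its nose pointing away from the robot. I'll refine both poses with a silhouette fit.

```bash
cat >> h.py <<'E'
from scipy.optimize import minimize
def box(x0,x1,y,z0,z1): return np.array([[a,b,c] for a in(x0,x1) for b in(-y,y) for c in(z0,z1)],float)
MOD={"pocket":[box(-70,60,35,0,8),box(-70,-35,35,0,18),box(-35,60,35,0,40)],
 "side_core":[box(-60,55,10,0,14),box(-60,-30,7,0,52),box(-30,-25,15,0,52)]}
def fit(thing,n,im,p0,dz=0):
    K,Rm,t=cam(n);S=8
    c=K@(Rm@np.array([p0[0],p0[1],15.])+t);u0,v0=(c[:2]/c[2]).astype(int)-40
    v0=max(v0,0);cr=cv2.resize(im[v0:v0+80,u0:u0+80],None,fx=S,fy=S,interpolation=cv2.INTER_LINEAR)
    hsv=cv2.cvtColor(cr,cv2.COLOR_RGB2HSV);sat=hsv[...,1].astype(float);
    def render(p):
        m=np.zeros(cr.shape[:2],np.uint8);r=R.from_euler("z",p[2],degrees=True).as_matrix()
        for B in MOD[thing]:
            q=((B@r.T+[p[0],p[1],dz])@Rm.T+t)@K.T;q=((q[:,:2]/q[:,2:]-[u0,v0])+.5)*S-.5
            cv2.fillConvexPoly(m,cv2.convexHull(np.round(q).astype(np.int32)),1)
        return m>0
    m0=render(p0);ring=cv2.dilate(m0.astype(np.uint8),np.ones((80,80)))>0
    a,b=np.median(sat[m0]),np.median(sat[ring&~m0]);w=(sat<(a+b)/2)
    near=cv2.dilate(m0.astype(np.uint8),np.ones((50,50)))>0
    cost=lambda p:(render(p)^w)[near].mean()
    best=min((minimize(cost,np.add(p0,d),method="Nelder-Mead",options=dict(initial_simplex=np.add(np.add(p0,d),[[0,0,0],[5,0,0],[0,5,0],[0,0,5]]))) for d in([0,0,0],[3,3,3],[-3,-3,-3])),key=lambda r:r.fun)
    return best.x.round(1),round(cost(p0),4),round(best.fun,4)
def go(p,yaw):
    "slide in tool axes and twist about z to reach TCP p with tool x at yaw deg, pointing down"
    o=arm.observe();r=R.from_rotvec(o["ee_rot"]);x=r.as_matrix()[:,0];y0=np.degrees(np.arctan2(x[1],x[0]))
    tgt=R.from_euler("z",yaw,degrees=True)*R.from_euler("x",180,degrees=True)
    print("t",o["time_s"],"tcp",o["tcp_pos"].round(1),"yaw",y0.round(2),"F",o["ft_force"].round(1),"w",round(o["gripper_width"],1))
    print("slide",r.inv().apply(np.subtract(p,o["tcp_pos"])).round(1),"twist",(r.inv()*tgt).as_rotvec().round(3))
E
python3 - <<'E'
from h import *
for n in("top","scene"):
    im=np.load(n+"I.npy")
    print(n,"pocket",fit("pocket",n,im,[671,-125,9.]),"core",fit("side_core",n,im,[498,131,-11.]))
go([455,140,150],-11)
E
```

```text
top pocket (array([ 670.4, -126.7,    9. ]), np.float64(0.0547), np.float64(0.054)) core (array([495. , 130.1, -11.8]), np.float64(0.0894), np.float64(0.0243))
scene pocket (array([ 672.7, -125.8,    8.2]), np.float64(0.0446), np.float64(0.0321)) core (array([497.4, 130.7, -12.4]), np.float64(0.0476), np.float64(0.0346))
t 0.6 tcp [ 213.  -587.6  237.7] yaw 19.92 F [ 0.3 -0.3  0.5] w 91.5
slide [ 475.5 -601.6   87.7] twist [0.   0.   0.54]
```

```bash
python3 -m pendant '{"grip":[60,60,60,60,60,60,60,60],"slide":[[30,-38,0],[30,-38,0],[30,-38,0],[30,-38,0],[30,-38,0],[30,-38,0],[30,-38,0],[30,-38,0]],"twist":[[0,0,0],[0,0,0],[0,0,0],[0,0,0],[0,0,0],[0,0,0],[0,0,0],[0,0,0]]}'; python3 -c "
from h import *
go([453.2,139.6,150],-12.1)"
```

```text
time_s: 1.4
tcp_pos: [336.3, -215.2, 236.3]
ee_rot: [3.091, 0.525, 0.0]
ft_force: [1.3, -0.4, 0.4]
gripper_width: 59.9
t 1.4 tcp [ 336.3 -215.2  236.3] yaw 19.27 F [ 1.3 -0.4  0.4] w 59.9
slide [ 227.5 -296.9   84.2] twist [ 0.007 -0.001  0.548]
```

```bash
python3 -m pendant '{"grip":[60,60,60,60,60,60,60,60],"slide":[[30,-38,0],[30,-38,0],[30,-38,0],[30,-38,0],[30,-38,0],[30,-38,10],[20,-26,20],[5,-10,20]],"twist":[[0,0,0],[0,0,0],[0,0,0],[0,0,0],[0,0,0],[0,0,0],[0,0,0],[0,0,0]]}'; python3 -c "
from h import *
go([453.2,139.6,150],-12.1)"
```

```text
time_s: 2.2
tcp_pos: [448.6, 118.3, 189.3]
ee_rot: [3.089, 0.53, 0.026]
ft_force: [0.7, -1.1, -0.3]
gripper_width: 60.1
t 2.2 tcp [448.6 118.3 189.3] yaw 19.46 F [ 0.7 -1.1 -0.3] w 60.1
slide [ 10.9 -18.9  39.3] twist [ 0.006 -0.018  0.551]
```

```bash
python3 -m pendant '{"grip":[60,60,60,60,60],"slide":[[0,0,0],[0,0,0],[0,0,0],[0,0,0],[0,0,0]],"twist":[[0,0,0.14],[0,0,0.14],[0,0,0.14],[0,0,0.12],[0,0,0]]}'; python3 -c "
from h import *
go([453.2,139.6,110],-12.1)"
```

```text
time_s: 2.7
tcp_pos: [447.3, 122.0, 186.6]
ee_rot: [3.122, -0.335, 0.022]
ft_force: [-0.0, -0.5, 0.8]
gripper_width: 60.2
t 2.7 tcp [447.3 122.  186.6] yaw -12.26 F [-0.  -0.5  0.8] w 60.2
slide [  0.9 -18.5  76.6] twist [ 0.001 -0.014 -0.003]
```

```bash
python3 -m pendant '{"grip":[50,50,50,50],"slide":[[1,-18,38],[0,0,38],[0,0,10],[0,0,0]],"twist":[[0,-0.014,0],[0,0,0],[0,0,0],[0,0,0]]}'
python3 - <<'E'
from h import *
im,D=arm.camera("top");im2,D2=arm.camera("scene")
K,Rm,t=cam("scene");q=K@(Rm@np.array([470,135,50.])+t);u,v=(q[:2]/q[2]).astype(int)
cv2.imwrite("pics/near.png",cv2.resize(im2[v-50:v+50,u-60:u+60],(720,600),interpolation=cv2.INTER_CUBIC)[...,::-1])
go([453.2,139.6,32],-12.1)
E
```

```text
time_s: 3.1
tcp_pos: [455.4, 140.2, 100.5]
ee_rot: [-3.124, 0.317, -0.008]
ft_force: [0.2, 1.1, -0.3]
gripper_width: 50.1
t 3.2 tcp [456.1 140.3 102. ] yaw -11.65 F [0.4 0.7 0.6] w 49.9
slide [-3.2  1.5 69.9] twist [-0.003 -0.007  0.008]
```

View pics/near.png

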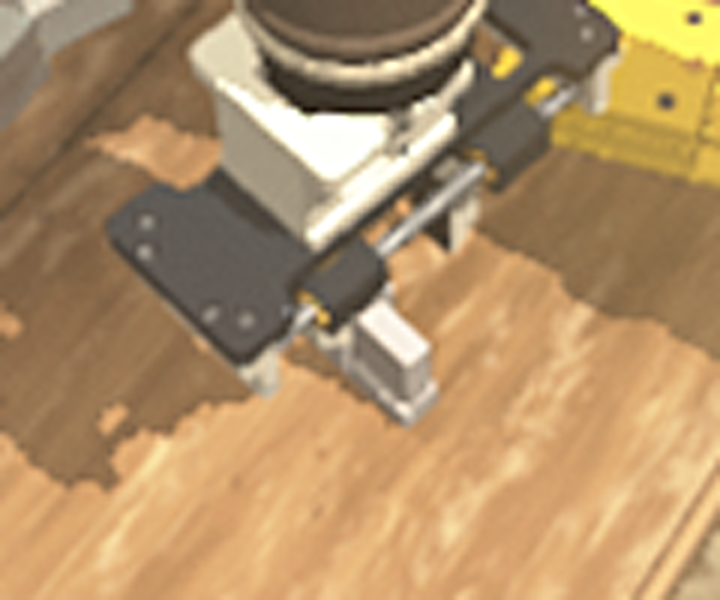

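The gripper sits over the tab, aligned with the core. The tab's tail end is visible at about (395,345) in the crop. I'll descend and pinch.

```bash
python3 -m pendant '{"grip":[50,50,50,50],"slide":[[-3,1.5,32],[0,0,0],[0,0,0],[0,0,0]],"twist":[[0,-0.007,0.008],[0,0,0],[0,0,0],[0,0,0]]}'; python3 -c "
from h import *
go([453.2,139.6,32],-12.1)"
```

```text
time_s: 3.6
tcp_pos: [457.4, 140.3, 76.0]
ee_rot: [-3.118, 0.329, -0.014]
ft_force: [-0.5, 0.2, -0.5]
gripper_width: 50.1
t 3.6 tcp [457.4 140.3  76. ] yaw -12.06 F [-0.5  0.2 -0.5] w 50.1
slide [-4.3  1.9 44. ] twist [-0.007 -0.008  0.001]
```

```bash
python3 -m pendant '{"grip":[50,50,50,50],"slide":[[-4,1.5,16],[-2,0,16],[-1,0,12],[-1,0,4]],"twist":[[-0.005,-0.008,0],[0,0,0],[0,0,0],[0,0,0]]}'; python3 -c "
from h import *
go([453.2,139.6,32],-12.1)"
```

```text
time_s: 4.0
tcp_pos: [452.3, 141.5, 29.6]
ee_rot: [-3.119, 0.33, -0.012]
ft_force: [-0.5, -0.6, 0.1]
gripper_width: 49.6
t 4.0 tcp [452.3 141.5  29.6] yaw -12.09 F [-0.5 -0.6  0.1] w 49.6
slide [ 1.3  1.6 -2.4] twist [-0.006 -0.007  0.   ]
```

```bash
python3 -m pendant '{"grip":[20,20],"slide":[[1,1.6,-2],[0,0,0]],"twist":[[-0.006,-0.007,0],[0,0,0]]}'; python3 -c "
from h import *
go([453.2,139.6,32],-12.1)"; python3 -m pendant '{"grip":[0,0,0,0,0,0],"slide":[[0,0,0],[0,0,0],[0,0,0],[0,0,0],[0,0,0],[0,0,0]],"twist":[[0,0,0],[0,0,0],[0,0,0],[0,0,0],[0,0,0],[0,0,0]]}'; python3 -c "
from h import *
go([453.2,139.6,32],-12.1)
for n in('top','scene'):
    im,D=arm.camera(n); print(n,fit('side_core',n,im,[496,130,-12.]))"
```

```text
time_s: 4.2
tcp_pos: [452.5, 139.7, 31.7]
ee_rot: [3.123, -0.329, -0.002]
ft_force: [1.1, 0.7, -0.3]
gripper_width: 38.2
t 4.2 tcp [452.5 139.7  31.7] yaw -12.04 F [ 1.1  0.7 -0.3] w 38.2
slide [ 0.7 -0.1 -0.3] twist [0.002 0.001 0.001]
time_s: 4.8
tcp_pos: [453.5, 139.8, 33.2]
ee_rot: [3.124, -0.33, 0.001]
ft_force: [0.4, 0.1, -0.1]
gripper_width: 13.7
t 4.8 tcp [453.5 139.8  33.2] yaw -12.08 F [ 0.4  0.1 -0.1] w 13.7
slide [-0.3  0.2  1.2] twist [ 0.    -0.001  0.   ]
top (array([492.9, 126.1,  -5.4]), np.float64(0.1966), np.float64(0.1289))
scene (array([517. , 102.5, -12.9]), np.float64(0.4512), np.float64(0.3564))
```

Gripped (13.7 mm across the tab). Now I lift and move to above the funnel.

```bash
python3 -m pendant '{"grip":[0,0,0,0,0,0],"slide":[[0,0,-20],[0,0,-25],[0,0,-25],[0,0,-20],[0,0,-10],[0,0,0]],"twist":[[0,0,0],[0,0,0],[0,0,0],[0,0,0],[0,0,0],[0,0,0]]}'; python3 -c "
from h import *
go([509.4,-151,120],8.7)
for n in('top','scene'):
    im,D=arm.camera(n); np.save('g'+n,im)
    p=arm.observe()['tcp_pos']; print(n,fit('side_core',n,im,[p[0]+43,p[1]-9.2,-12.1],dz=p[2]-33.2), [ (q['p'],ray(n,q['position'][0]*640,q['position'][1]*400,p[2]-26.2)) for q in arm.mark_of('core_nose',n)[:2]],p)"
```

```text
time_s: 5.5
tcp_pos: [452.0, 139.5, 135.4]
ee_rot: [3.122, -0.329, -0.005]
ft_force: [0.3, 0.4, -1.7]
gripper_width: 13.8
t 5.5 tcp [452.  139.5 135.4] yaw -12.04 F [ 0.3  0.4 -1.7] w 13.8
slide [116.8 272.1  15.7] twist [ 0.002  0.003 -0.362]
top (array([491.2, 127.3,  -7.4]), np.float64(0.1782), np.float64(0.1206)) [(0.66, array([553.20677935, 120.56215535, 108.50733465]))] [451.67741574 139.27178382 134.70733465]
scene (array([503.2, 135.6,   1. ]), np.float64(0.4043), np.float64(0.338)) [] [450.90173803 138.98259988 133.61442539]
```

```bash
python3 -m pendant '{"grip":[0,0,0,0,0,0,0,0],"slide":[[8,20,0],[15,36,0],[17,40,0],[17,40,0],[17,40,0],[17,40,0],[15,36,0],[8,20,0]],"twist":[[0,0,0],[0,0,0],[0,0,-0.05],[0,0,-0.07],[0,0,-0.08],[0,0,-0.07],[0,0,-0.05],[0,0,0]]}'; python3 -c "
from h import *
go([509.4,-151,100],8.7)"
```

```text
time_s: 6.5
tcp_pos: [537.3, -146.2, 124.1]
ee_rot: [-3.133, -0.211, 0.031]
ft_force: [0.1, 0.6, -1.0]
gripper_width: 14.0
t 6.5 tcp [ 537.3 -146.2  124.1] yaw 7.71 F [ 0.1  0.6 -1. ] w 14.0
slide [-27.8   1.1  24.6] twist [-0.003  0.02  -0.017]
```

```bash
python3 -m pendant '{"grip":[0,0,0,0],"slide":[[-20,1,8],[-10,0,8],[-2,0,8],[0,0,0]],"twist":[[0,0.02,-0.017],[0,0,0],[0,0,0],[0,0,0]]}'
python3 - <<'E'
from h import *
go([509.4,-151,60],8.7)
ims=[]
for n in("top","scene"):
    im,D=arm.camera(n)
    print(n,fit("pocket",n,im,[671.5,-126.2,8.7]))
    p=arm.observe()["tcp_pos"]
    print([(round(q['p'],2),ray(n,q['position'][0]*640,q['position'][1]*400,p[2]-26.2).round(1)) for q in arm.mark_of('core_nose',n)[:3]],p)
    K,Rm,t=cam(n);q=K@(Rm@np.array([620,-132,40.])+t);u,v=(q[:2]/q[2]).astype(int)
    ims.append(cv2.resize(im[v-35:v+35,u-35:u+35],(400,400),interpolation=cv2.INTER_CUBIC))
cv2.imwrite("pics/pre.png",np.hstack(ims)[...,::-1])
E
```

```text
time_s: 6.9
tcp_pos: [504.1, -155.3, 95.0]
ee_rot: [-3.129, -0.228, 0.007]
ft_force: [-0.3, 0.1, -1.8]
gripper_width: 14.2
t 6.9 tcp [ 504.1 -155.3   95. ] yaw 8.35 F [-0.3  0.1 -1.8] w 14.2
slide [ 6.  -3.3 35. ] twist [-0.004  0.004 -0.006]
top (array([ 670.2, -126.3,    8.6]), np.float64(0.0604), np.float64(0.0571))
[(0.51, array([ 609. , -142.5,   69.4]))] [ 504.76273629 -155.09272981   95.59324898]
scene (array([ 672.3, -125.3,    8.8]), np.float64(0.0662), np.float64(0.0541))
[(0.58, array([ 607.6, -138.5,   70.5])), (0.23, array([ 434. , -258.6,   70.5]))] [ 506.11035528 -155.01879305   96.68170515]
```

View pics/pre.png

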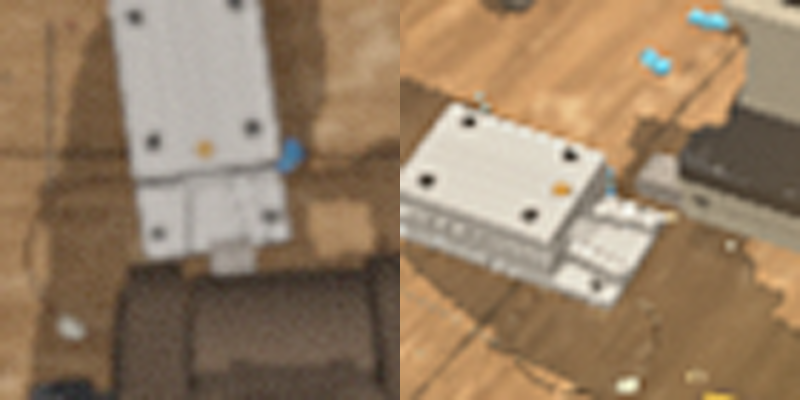

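The left crop shows the core (nose at 233,245) slightly right of the slot centre line (218), matching the computed 3 mm correction. The nose looks about 102 mm ahead of the TCP.

```bash
python3 -m pendant '{"grip":[0,0,0,0],"slide":[[6,-3,12],[5,-1,14],[2,0,10],[0,0,0]],"twist":[[-0.004,0.004,-0.006],[0,0,0],[0,0,0],[0,0,0]]}'; python3 -c "
from h import *
go([515.1,-150,43],8.7)"
```

```text
time_s: 7.5
tcp_pos: [521.8, -147.2, 58.5]
ee_rot: [3.131, 0.244, 0.01]
ft_force: [-0.3, 0.4, -1.8]
gripper_width: 13.7
t 7.5 tcp [ 521.8 -147.2   58.5] yaw 8.92 F [-0.3  0.4 -1.8] w 13.7
slide [-7.1  1.7 15.5] twist [ 0.001 -0.007  0.004]
```

```bash
python3 -m pendant '{"grip":[0,0,0],"slide":[[-6,1.5,2],[0,0,3],[0,0,0]],"twist":[[0,-0.007,0.004],[0,0,0],[0,0,0]]}'; python3 -c "
from h import *
go([515.1,-150,43],8.7)"
```

```text
time_s: 7.8
tcp_pos: [515.2, -149.7, 52.5]
ee_rot: [3.131, 0.238, -0.004]
ft_force: [-0.6, -0.4, -1.1]
gripper_width: 14.1
t 7.8 tcp [ 515.2 -149.7   52.5] yaw 8.68 F [-0.6 -0.4 -1.1] w 14.1
slide [-0.1  0.3  9.5] twist [ 0.001  0.003 -0.   ]
```

Well aligned. Now I lower gently.

```bash
python3 -m pendant '{"grip":[0,0,0],"slide":[[0,0.3,4],[0,0,3.5],[0,0,1]],"twist":[[0,0.003,0],[0,0,0],[0,0,0]]}'; python3 -c "
from h import *
go([515.1,-150,42],8.7)"
```

```text
time_s: 8.1
tcp_pos: [515.5, -150.7, 44.0]
ee_rot: [3.131, 0.236, 0.003]
ft_force: [-0.9, 0.1, -0.7]
gripper_width: 13.7
t 8.1 tcp [ 515.5 -150.7   44. ] yaw 8.63 F [-0.9  0.1 -0.7] w 13.7
slide [-0.3 -0.7  2. ] twist [ 0.002 -0.002 -0.001]
```

```bash
python3 -m pendant '{"grip":[0,0,0],"slide":[[0,-0.7,1.5],[0,0,1],[0,0,0.5]],"twist":[[0,0,0],[0,0,0],[0,0,0]]}'
python3 - <<'E'
from h import *
go([515.1,-150,42],8.7)
ims=[]
for n in("top","scene"):
    im,D=arm.camera(n)
    K,Rm,t=cam(n);q=K@(Rm@np.array([620,-132,30.])+t);u,v=(q[:2]/q[2]).astype(int)
    ims.append(cv2.resize(im[v-25:v+25,u-25:u+25],(400,400),interpolation=cv2.INTER_CUBIC))
cv2.imwrite("pics/low.png",np.hstack(ims)[...,::-1])
E
```

```text
time_s: 8.4
tcp_pos: [515.5, -149.9, 40.8]
ee_rot: [3.131, 0.236, 0.003]
ft_force: [-0.9, -0.1, -0.1]
gripper_width: 13.3
t 8.4 tcp [ 515.5 -149.9   40.8] yaw 8.62 F [-0.9 -0.1 -0.1] w 13.3
slide [-0.4  0.  -1.2] twist [ 0.002 -0.002 -0.001]
```

View pics/low.png

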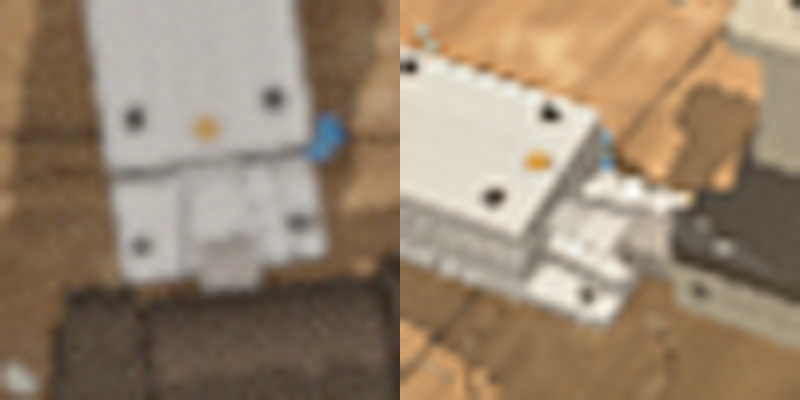

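The nose lies centred in the funnel (top crop, 230,245), and the weight is now carried by the floor. Slide in.

```bash
python3 -m pendant '{"grip":[0,0,0,0],"slide":[[5,0,-0.3],[5,0,0],[5,0,0],[3,0,0]],"twist":[[0,0,0],[0,0,0],[0,0,0],[0,0,0]]}'; python3 -c "
from h import *
go([671.3-158*.9885+20*.9885,-126.1-138*.1513,41.2],8.7)"
```

```text
time_s: 8.9
tcp_pos: [535.0, -147.1, 41.6]
ee_rot: [3.131, 0.236, 0.005]
ft_force: [-0.6, 0.4, -1.2]
gripper_width: 14.0
t 8.9 tcp [ 535.  -147.1   41.6] yaw 8.62 F [-0.6  0.4 -1.2] w 14.0
slide [-0.1 -0.1  0.4] twist [ 0.002 -0.003 -0.001]
```

```bash
python3 -m pendant '{"grip":[0,0,0,0],"slide":[[3,0,0.2],[3,0,0],[2,0,0],[2,0,0]],"twist":[[0,0,0],[0,0,0],[0,0,0],[0,0,0]]}';python3 -m pendant '{"grip":[0,0],"slide":[[2,0,0],[2,0,0]],"twist":[[0,0,0],[0,0,0]]}';python3 -m pendant '{"grip":[0,0],"slide":[[2,0,0],[2,0,0]],"twist":[[0,0,0],[0,0,0]]}'; python3 -c "
from h import *
go([671.3-118*.9885,-126.1-118*.1513,41.2],8.7)"
```

```text
time_s: 9.3
tcp_pos: [546.1, -145.2, 41.2]
ee_rot: [3.131, 0.236, 0.005]
ft_force: [0.5, 0.3, -1.9]
gripper_width: 13.8
time_s: 9.5
tcp_pos: [550.3, -144.6, 41.2]
ee_rot: [3.131, 0.236, 0.004]
ft_force: [0.5, -0.3, -0.6]
gripper_width: 13.6
time_s: 9.7
tcp_pos: [553.0, -144.2, 40.9]
ee_rot: [3.131, 0.236, -0.001]
ft_force: [-5.7, -0.2, 6.2]
gripper_width: 13.6
t 9.7 tcp [ 553.  -144.2   40.9] yaw 8.61 F [-5.7 -0.2  6.2] w 13.6
slide [ 1.7 -0.  -0.3] twist [ 0.002  0.    -0.001]
```

That is the sprung ball (5.7 N). I continue in small steps.

```bash
python3 -m pendant '{"grip":[0,0],"slide":[[2,0,-0.3],[2,0,0]],"twist":[[0,0,0],[0,0,0]]}';python3 -m pendant '{"grip":[0,0],"slide":[[2,0,0],[2,0,0]],"twist":[[0,0,0],[0,0,0]]}'; python3 -c "
from h import *
go([671.3-118*.9885,-126.1-118*.1513,41.2],8.7)"
```

```text
time_s: 9.9
tcp_pos: [555.9, -143.9, 41.2]
ee_rot: [3.131, 0.235, -0.004]
ft_force: [-3.3, -0.2, 2.9]
gripper_width: 14.0
time_s: 10.1
tcp_pos: [559.8, -143.3, 41.3]
ee_rot: [3.131, 0.235, -0.005]
ft_force: [-4.1, -0.3, 2.1]
gripper_width: 13.7
t 10.1 tcp [ 559.8 -143.3   41.3] yaw 8.59 F [-4.1 -0.3  2.1] w 13.7
slide [-5.1 -0.1  0.1] twist [ 0.002  0.003 -0.002]
```

```bash
Z='"twist":[[0,0,0],[0,0,0]]'; python3 -m pendant '{"grip":[0,0],"slide":[[2,0,-0.1],[2,0,0]],"twist":[[0,0,0],[0,0,0]]}';python3 -m pendant '{"grip":[0,0],"slide":[[1.5,0,0],[1.5,0,0]],"twist":[[0,0,0],[0,0,0]]}';python3 -m pendant '{"grip":[0,0],"slide":[[1.5,0,0],[1.5,0,0]],"twist":[[0,0,0],[0,0,0]]}'; python3 -c "
from h import *
go([671.3-100*.9885,-126.1-100*.1513,41.2],8.7)"
```

```text
time_s: 10.3
tcp_pos: [564.1, -142.6, 41.3]
ee_rot: [3.131, 0.235, -0.005]
ft_force: [-3.1, 0.1, 1.7]
gripper_width: 13.6
time_s: 10.5
tcp_pos: [567.5, -142.1, 41.3]
ee_rot: [3.131, 0.235, -0.005]
ft_force: [-3.1, -0.0, 1.3]
gripper_width: 13.7
time_s: 10.7
tcp_pos: [570.7, -141.6, 41.3]
ee_rot: [3.131, 0.235, -0.005]
ft_force: [-3.8, -0.2, 2.0]
gripper_width: 13.8
t 10.7 tcp [ 570.7 -141.6   41.3] yaw 8.6 F [-3.8 -0.2  2. ] w 13.8
slide [ 1.8 -0.1  0.1] twist [ 0.002  0.003 -0.002]
```

```bash
for i in 1; do :; done; python3 -m pendant '{"grip":[0,0],"slide":[[1.5,0,-0.1],[1.5,0,0]],"twist":[[0,0,0],[0,0,0]]}';python3 -m pendant '{"grip":[0,0],"slide":[[1.5,0,0],[1.5,0,0]],"twist":[[0,0,0],[0,0,0]]}';python3 -m pendant '{"grip":[0,0],"slide":[[1.5,0,0],[1.5,0,0]],"twist":[[0,0,0],[0,0,0]]}'
```

```text
time_s: 10.9
tcp_pos: [574.0, -141.1, 41.3]
ee_rot: [3.131, 0.235, -0.005]
ft_force: [-2.0, -1.3, 0.7]
gripper_width: 13.7
time_s: 11.1
tcp_pos: [577.2, -140.6, 41.3]
ee_rot: [3.131, 0.235, -0.005]
ft_force: [-3.1, 0.4, 1.6]
gripper_width: 13.9
time_s: 11.3
tcp_pos: [580.2, -140.1, 41.2]
ee_rot: [3.131, 0.235, -0.006]
ft_force: [-6.7, -0.4, 3.6]
gripper_width: 13.8
```

Force is rising; half-millimetre steps now.

```bash
python3 -m pendant '{"grip":[0],"slide":[[0.7,0,-0.1]],"twist":[[0,0,0]]}';python3 -m pendant '{"grip":[0],"slide":[[0.7,0,0]],"twist":[[0,0,0]]}'
```

```text
time_s: 11.4
tcp_pos: [580.3, -140.2, 41.3]
ee_rot: [3.131, 0.235, -0.008]
ft_force: [-8.0, -1.3, 5.5]
gripper_width: 13.7
time_s: 11.5
tcp_pos: [580.3, -140.2, 41.3]
ee_rot: [3.131, 0.235, -0.01]
ft_force: [-6.9, 0.4, 6.2]
gripper_width: 13.8
```

```bash
python3 -m pendant '{"grip":[0],"slide":[[1.2,0,-0.1]],"twist":[[0,0,0]]}';python3 -m pendant '{"grip":[0],"slide":[[1.5,0,-0.1]],"twist":[[0,0,0]]}'
```

```text
time_s: 11.6
tcp_pos: [580.4, -140.1, 41.3]
ee_rot: [3.13, 0.235, -0.014]
ft_force: [-8.2, -0.6, 6.8]
gripper_width: 13.9
time_s: 11.7
tcp_pos: [580.4, -140.1, 41.3]
ee_rot: [3.13, 0.234, -0.018]
ft_force: [-9.4, -0.9, 5.7]
gripper_width: 13.6
```

```bash
python3 -c "
from h import *
go([581.5,-140,41.3],8.7); print(arm.observe()['wrist_torque'])"; python3 -m pendant '{"grip":[0],"slide":[[1.8,0,-0.5]],"twist":[[0,0.012,0]]}'; python3 -m pendant '{"grip":[0],"slide":[[2,0,-0.5]],"twist":[[0,0.01,0]]}';python3 -c "
from h import *
go([581.5,-140,41.3],8.7)"
```

```text
t 11.7 tcp [ 580.4 -140.1   41.3] yaw 8.57 F [-9.4 -0.9  5.7] w 13.6
slide [1.1 0.1 0. ] twist [ 0.002  0.012 -0.002]
[0.03339462 1.63467601 0.05380288]
time_s: 11.8
tcp_pos: [580.7, -140.0, 41.3]
ee_rot: [3.131, 0.234, -0.005]
ft_force: [-6.1, -1.4, -3.8]
gripper_width: 13.9
time_s: 11.9
tcp_pos: [580.7, -139.9, 41.0]
ee_rot: [3.132, 0.234, 0.005]
ft_force: [-7.9, -0.6, 1.5]
gripper_width: 13.8
t 11.9 tcp [ 580.7 -139.9   41. ] yaw 8.55 F [-7.9 -0.6  1.5] w 13.8
slide [ 0.8  0.2 -0.3] twist [ 0.001 -0.003 -0.003]
```

```bash
python3 -m pendant '{"grip":[0],"slide":[[2.2,0,-0.1]],"twist":[[0,0,0]]}'; python3 -m pendant '{"grip":[0],"slide":[[2.5,0,0]],"twist":[[0,0,0]]}'
```

```text
time_s: 12.0
tcp_pos: [580.6, -140.0, 40.9]
ee_rot: [3.132, 0.234, -0.001]
ft_force: [-13.7, -0.8, 16.3]
gripper_width: 13.7
time_s: 12.1
tcp_pos: [580.7, -140.0, 41.0]
ee_rot: [3.132, 0.233, -0.008]
ft_force: [-14.2, -1.3, 13.9]
gripper_width: 13.6
```

```bash
python3 -m pendant '{"grip":[0],"slide":[[2.2,0,-0.6]],"twist":[[0,0.006,0]]}'; python3 -m pendant '{"grip":[0],"slide":[[2.3,0,-0.4]],"twist":[[0,0.005,0]]}'; python3 -c "
from h import *
go([581.5,-140,41.3],8.7); print(arm.observe()['wrist_torque'])"
```

```text
time_s: 12.2
tcp_pos: [580.9, -139.9, 41.2]
ee_rot: [3.132, 0.233, -0.005]
ft_force: [-7.3, -0.8, -1.4]
gripper_width: 13.7
time_s: 12.3
tcp_pos: [580.9, -139.8, 41.0]
ee_rot: [3.132, 0.232, -0.004]
ft_force: [-10.2, -0.2, 4.9]
gripper_width: 13.7
t 12.3 tcp [ 580.9 -139.8   41. ] yaw 8.48 F [-10.2  -0.2   4.9] w 13.7
slide [ 0.5  0.3 -0.3] twist [ 0.     0.003 -0.004]
[-0.03513987  2.11337998  0.0363715 ]
```

```bash
python3 -m pendant '{"grip":[0],"slide":[[3.2,0.1,-0.5]],"twist":[[0,0.006,0]]}'; python3 -m pendant '{"grip":[0],"slide":[[3.2,0.1,-0.4]],"twist":[[0,0.006,0]]}'; python3 -c "
from h import *
go([581.5,-140,41.3],8.7)"
```

```text
time_s: 12.4
tcp_pos: [581.0, -139.8, 41.0]
ee_rot: [3.133, 0.232, -0.005]
ft_force: [-15.5, -1.1, 12.0]
gripper_width: 13.9
time_s: 12.5
tcp_pos: [580.9, -139.9, 41.0]
ee_rot: [3.133, 0.231, -0.005]
ft_force: [-14.2, -0.7, 11.4]
gripper_width: 14.4
t 12.5 tcp [ 580.9 -139.9   41. ] yaw 8.44 F [-14.2  -0.7  11.4] w 14.4
slide [ 0.5  0.2 -0.3] twist [-0.     0.003 -0.005]
```

```bash
python3 -m pendant '{"grip":[0],"slide":[[3.2,0.1,-1.2]],"twist":[[0,0.004,0]]}'; python3 -m pendant '{"grip":[0],"slide":[[3.5,0.1,-1]],"twist":[[0,0.004,0]]}'; python3 -c "
from h import *
go([581.5,-140,41.3],8.7)"
```

```text
time_s: 12.6
tcp_pos: [581.1, -139.8, 41.4]
ee_rot: [-3.133, -0.231, 0.008]
ft_force: [-9.0, -0.6, -1.1]
gripper_width: 13.7
time_s: 12.7
tcp_pos: [581.4, -139.7, 41.4]
ee_rot: [-3.133, -0.23, 0.011]
ft_force: [-11.9, -0.9, 2.6]
gripper_width: 14.0
t 12.7 tcp [ 581.4 -139.7   41.4] yaw 8.41 F [-11.9  -0.9   2.6] w 14.0
slide [0.1 0.3 0.1] twist [-0.001  0.007 -0.005]
```

```bash
python3 -m pendant '{"grip":[0],"slide":[[4,0.1,-0.9]],"twist":[[0,0.004,0]]}'; python3 -c "
from h import *
go([581.5,-140,41.3],8.7)"
```

```text
time_s: 12.8
tcp_pos: [581.6, -139.8, 41.3]
ee_rot: [-3.132, -0.23, 0.017]
ft_force: [-15.4, -0.8, 6.2]
gripper_width: 13.8
t 12.8 tcp [ 581.6 -139.8   41.3] yaw 8.39 F [-15.4  -0.8   6.2] w 13.8
slide [-0.1  0.2 -0. ] twist [-0.002  0.01  -0.005]
```

Firm contact at the stop (15 N, low vertical load). Release.

```bash
python3 -m pendant '{"grip":[0,25,40,45],"slide":[[0.8,0,-0.2],[0.5,0,0],[0,0,0],[0,0,0]],"twist":[[0,0,0],[0,0,0],[0,0,0],[0,0,0]]}'; python3 -c "
from h import *
go([581.5,-140,41.3],8.7)"
```

```text
time_s: 13.2
tcp_pos: [583.6, -139.5, 41.6]
ee_rot: [-3.132, -0.23, 0.015]
ft_force: [0.1, -0.3, 0.0]
gripper_width: 32.9
t 13.2 tcp [ 583.6 -139.5   41.6] yaw 8.39 F [ 0.1 -0.3  0. ] w 32.9
slide [-2.1  0.1  0.3] twist [-0.001  0.009 -0.005]
```

Free, no force. Lift straight up and back, then check.

```bash
python3 -m pendant '{"grip":[50,50,50,50,50,50,50,50],"slide":[[-2,0,0],[0,0,-5],[0,0,-20],[0,0,-30],[-10,0,-40],[-40,0,-25],[-45,0,-20],[-45,0,-10]],"twist":[[0,0.01,0],[0,0,0],[0,0,0],[0,0,0],[0,0,0],[0,0,0],[0,0,0],[0,0,0]]}'; python3 -m pendant '{"grip":[50,50,50,50,50,50],"slide":[[0,40,-20],[0,45,-10],[0,45,0],[0,45,0],[0,20,0],[0,0,0]],"twist":[[0,0,0],[0,0,0],[0,0,0],[0,0,0],[0,0,0],[0,0,0]]}'
python3 - <<'E'
from h import *
ims=[]
a=np.array([671.3,-126.1]);d=np.array([.9885,.1513])
for n in("top","scene"):
    im,D=arm.camera(n);c=a-30*d
    tc=a-48*d  # core origin guess
    W=world(n,D);P=W[(D>0)&(np.hypot(W[...,0]-(a-85*d)[0],W[...,1]-(a-85*d)[1])<45)&(W[...,2]>50)&(W[...,2]<70)]
    l=np.c_[(P[:,:2]-a)@d,(P[:,:2]-a)@np.array([-d[1],d[0]])]
    print(n,"tab/flange top in pocket frame",len(l),l.min(0).round(1) if len(l) else"",l.max(0).round(1) if len(l) else"",np.median(P[:,2]).round(1) if len(l) else "")
    print(n,[(r["p"],ray(n,r["position"][0]*640,r["position"][1]*400,48).round(1)) for r in arm.mark_of("core_tab",n)[:3]],fit("pocket",n,im,[671.3,-126.1,8.7])[0])
    K,Rm,t=cam(n);q=K@(Rm@np.array([*(a-50*d),20.])+t);u,v=(q[:2]/q[2]).astype(int)
    ims.append(cv2.resize(im[v-40:v+40,u-40:u+40],(400,400),interpolation=cv2.INTER_CUBIC))
cv2.imwrite("pics/end.png",np.hstack(ims)[...,::-1]);go([500,-300,200],8)
E
```

```text
time_s: 14.0
tcp_pos: [445.4, -158.5, 197.2]
ee_rot: [-3.129, -0.238, -0.014]
ft_force: [0.0, -1.2, 1.0]
gripper_width: 49.7
time_s: 14.6
tcp_pos: [462.7, -356.9, 229.9]
ee_rot: [3.131, 0.24, 0.002]
ft_force: [0.5, 0.4, -0.7]
gripper_width: 49.8
top tab/flange top in pocket frame 82 [-111.   -13.5] [-76.1  13.8] 58.6
top [(0.68, array([ 579.7, -135.1,   48. ]))] [ 671.  -125.8    8.8]
scene tab/flange top in pocket frame 74 [-107.2  -14.9] [-72.5  15.8] 58.8
scene [(0.84, array([ 579.6, -142.3,   48. ]))] [ 672.4 -125.8    8.9]
t 14.8 tcp [ 463.3 -351.8  229.9] yaw 9.12 F [0.4 0.1 0.4] w 50.4
slide [ 44.4 -45.4  30. ] twist [-0.    -0.001  0.019]
```

View pics/end.png

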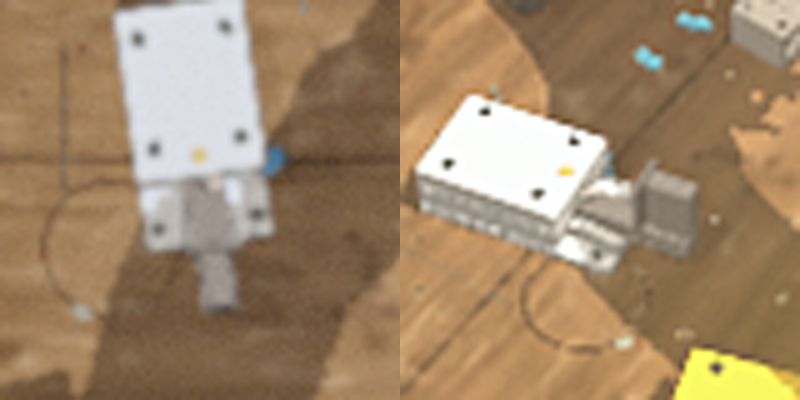

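```bash
python3 -c "
from rig import arm
print(arm.finish_job())"
```

```text
the job is handed in; nothing more can be done
None
```

I pinched the side core by its tab and laid its nose in the funnel of the aluminium pocket. I slid it past the sprung ball (about 6 N) until it bore on the hidden stop, then let go. The job was handed in at about 15 s, and I saw no sign that the core fell short of the stop.

- **Force:** I pressed to 15.4 N along the slot; the core then gave about as the 8 N/mm rubber should. During the pushes, up to about 16 N of downward load built up, so the force on the stop itself is only an estimate, about 11 N once I eased it off.
- **Final pictures:** both cameras show the core level and centred in the slot, with its nose about 40 to 44 mm behind the mouth. That is inside the 32 to 66 mm range. The pocket has not moved, and the gripper is clear with no force on it.
- **Disagreements:** the two cameras differed by 2 to 4 mm on the core's position, and by about 7 mm sideways on the tab mark. I did not push the core again after releasing it.
- **Bystanders:** I did not re-measure them one by one, but the arm never went near them at low height.

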